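# Load a lemon into the gravity slicer

## Robot

A 6-joint arm with a two-finger parallel gripper is mounted at the origin on a cart in front of the work surface, level with it; the furniture and walls round the work are solid. World frame = base frame: x ahead of the robot, y to its left, z up, the work surface at z = 0. Lengths are in m, angles in degrees, forces in N, time in s.
With the tool pointing down it reaches from about 0.25 to 0.8 m from the base axis. Payload 3.9 kg.
Tool frame: the origin (TCP) lies at the very end of the fingers, on their centre line; the grasp point (between the pads) lies 19 mm behind it (env.pinch_z is the distance from the TCP to the grasp point, in m); z points along the fingers, y is the line along which they close (so a half turn about z gives the same grasp; the last joint's range is limited). The gripper opens to 85 mm and grips with 20 to 120 N. Pads are 22 mm wide; open, the fingers measure 114 mm over their backs; the gripper's body (76 mm by 85 mm) begins 54 mm behind the grasp point. The pads swing forward as they close: fully open they stand 13 mm farther back than shut.
Start: joints at [63.255, 14.897, -7.913, 67.191, 0, 90], TCP at [0.236, 0.469, 0.231] pointing down, gripper open.
Joint ranges: [-159.42, 159.42], [-47.68, 98.78], [-73.54, 78.23], [-108.79, 121.32], [-90, 84.71], [-180, 180]. Speed limits (degrees/s): [147.25, 147.25, 180, 180, 180, 180].

## Interface

Orientations are given as a 3x3 rotation matrix whose columns are the frame's x, y, z axes.
In Python, from station import env gives the robot as it stands.
- The arm moves only by the shell command python3 -m inch 'ROWS' [OPENING] [FORCE]. ROWS is text: rows parted by semicolons, each of 4 numbers parted by spaces: the shift along the tool's x, y, z as a fraction of full scale, then the turn about the tool's z as a fraction of full scale. A call has 1 to 12 rows; each row shifts and turns the commanded pose from where the row before left it, along the tool's axes as they then stand; what a row does not reach is not made up. Full scale, the value 1, is 1000 mm for a shift and 90 degrees for a turn. A row lasts 1/8 s, in which the tool goes at most 62.5 mm and 10.7 degrees, less where a joint would pass 70% of its speed; a pose out of reach is approached as far as the arm can. A call with a number of a shift or a turn outside -1 to 1 is refused whole. A call with a gripper value outside its range is refused whole. OPENING is the finger opening in mm, from 0 to 85.4, set as the call begins (- or left out, the last holds). The fingers move at their own pace and stop on an object; FORCE is the grip in N (left out, the last holds). Time passes only in rows, so rows that do not move let the fingers close. It gives the time, the measured TCP pose, the force, the opening and the grip force at its end, in the units of the state.
- env.get_obs(): the state, without advancing time (a new reading comes with each control period).
- env.camera(name): name is "side" or "top"; returns the picture (384x512x3 uint8, red, green, blue); there is no depth.
- env.calibration(name): a dict with "fx", "fy", "cx", "cy" (pixels), "position" and "orientation" of the camera in the world. Camera axes: x right, y down, z forward; pixel columns grow to the right and rows downward; lengths in m; the calibration is good to about 2 mm. A picture is of the moment at which its call begins. calibration takes no time and is no camera call.
- env.finish_job(): hands the job in; it is judged then, once.
The state is a dict: "time_s": time; "qpos": joint angles; "qvel": joint speeds; "joint_torque": joint torques, N m; "ee_pos": TCP position; "ee_rot": TCP orientation; "force": force on the tool from outside, world axes, zero at the start; "wrist_torque": the same for the moment, N m; "grip_width": opening from 0.0 (shut) to 1.0 (fully open); "gripper_force": force on a finger pad.
Only numpy, scipy, OpenCV 4.12 (cv2) and the standard library are available. Lean on these libraries where they do the work, as an engineer would, in place of code of your own. Each camera call takes 0.05 s, during which the arm holds its last target. There are 200 camera calls.

## Task

Load the slicer: pull the end weight fully to the top of its rod and swing its arm clear, then lay the lemon in the trough of the chute. Swing the arm back over the chute and let the end weight down gently so that its plate bears on the lemon and holds it against the gauge plate. Leave the limes and the lidded cup where they are.

Things in the scene. Friction and masses are not known exactly. Their poses are not given: they have to be found in the camera images.
- chute: Fixed feed chute of the slicer. Origin: middle of its floor at the lower end, on the gauge face. y runs down the chute, 30 degrees below level; z is normal to the floor; x points across to the guide rod, away from the robot. A steel trough 213 mm long (y -213 to 0) and 84 mm wide: flat 8 mm either side of the middle, then rising at 25 degrees to rolled rims 16 mm high.
- gauge (a point): Middle of the face of the flat aluminium gauge plate that closes the lower end of the chute (chute y = 0, square to it). Plate and the round blade beside it stand up to 88 and 102 mm in chute z; the plate spans chute x -80 to +50 mm, the blade +50 to +166 mm. This point is at chute x -15, z 50 mm.
- rod_point (a point): Point on the guide rod's axis where the arm's hub sits with the end weight at the top (chute x 85, y -215, z 40 mm). The rod runs parallel to the chute's y; the arm swings about it. A trough-shaped guide wraps the rod's underside from y -206 mm down (33 mm radius); a bracket holds the rod 38 mm farther up (y -253).
- pusher_slide (a joint): End weight along the rod, m: 0 at the top stop, 0.112 at the bottom; grows down the chute. Runs down by its own weight when let go. The hub's lug keys it to the guide: the arm can swing only when pulled fully against the top stop (under 0.003); lower it is held over the chute. Swung aside, the lug rests on the guide's upper end and keeps the end weight up (about 0.004).
- pusher_arm (a joint): Swing of the end weight's arm about the rod, rad: 0 = over the chute (stop), 2.0 = clear, leaning outward past upright on its stop. Positive turns about the chute's +y: the plate lifts off the tray, up and over to the far side of the rod. Let go, it falls to the stop on its side of about 1.4 rad.
- handle (a point): Centre of the black grip of the end weight: a barrel 24 mm thick and 58 mm long, parallel to the rod (chute y), at the arm's end; take it across its thickness. It turns freely on its pin, so a hand can hold it fast while the arm swings. At swing 0 it lies 100 mm from the rod axis toward chute -x, 35 mm above it in chute z and 37 mm farther up the chute than the hub.
- pusher_plate: Toothed steel plate of the end weight, 46 (x) by 6 (y) by 40 (z) mm, 90 mm farther down the chute than the grip's centre. Origin: its centre; axes parallel to the chute's at swing 0, centre then on the chute's middle line 32 mm above the floor. Teeth stand 3 mm out of its +y face and do not bite. The end weight with arm weighs about 0.45 kg.
- lemon: Yellow lemon, 83 mm long (its x axis) and 58 mm thick, 0.13 kg, lying on the worktop; the largest of the three loose fruits and the only pointed one. Origin at its underside, 29 mm under its centre.
- lemon_center (a point): Centre of the lemon.
- lime_a: Green lime, 57 by 46 by 45 mm, on the worktop; leave it. Origin at its underside.
- lime_b: Green lime, 55 by 46 by 45 mm, on the worktop; leave it. Origin at its underside.
- deli_cup: Lidded plastic cup, 72 mm across, 70 mm high, on the worktop at the back of the worktop; leave it. Origin at its underside.
There are look-alikes about, which are no part of the job. Leave any turquoise look-alike of the lemon alone.

How it is judged:
By the outcome, as a careful person would: the job done as asked, in the order asked, and still so for the second after the job is handed in, with the robot touching nothing.
It also fails if it takes over 72 s, if anything falls off the work surface, if the arm or the gripper's body presses on something with over 40 N, if the wrist force passes 120 N, or if a joint passes its speed limit or range.

## Working session

There is one attempt and no reset: what is moved stays moved. The work goes in short steps, Python scripts to look and compute and a shell command to move; the robot and the scene stay as the last step left them, time stands still between calls to the robot, and variables do not carry over. Pictures are saved under pics/ and viewed, at most 10 in all, crops included, and the job is handed in when it is done.

```bash
ls; mkdir -p pics; python3 - <<'E'
from station import env
import cv2
for n in("side","top"):
    im=env.camera(n); cv2.imwrite(f"pics/{n}0.png",cv2.resize(im[:,:,::-1],(768,576),interpolation=cv2.INTER_CUBIC))
    print(env.calibration(n))
print(env.get_obs())
E
```

```text
pics
{'fx': 412.5382321857327, 'fy': 412.5382321857327, 'cx': 258.0899364621603, 'cy': 189.6394840911907, 'position': array([ 0.36251547, -1.10349974,  0.68202077]), 'orientation': array([[ 0.9800497 , -0.07688288,  0.18328016],
       [-0.19839744, -0.43353584,  0.8790251 ],
       [ 0.01187654, -0.8978506 , -0.44014004]])}
{'fx': 391.0352126747395, 'fy': 391.0352126747395, 'cx': 255.89241921704092, 'cy': 196.3317756510875, 'position': array([ 0.384066  , -0.10131127,  1.13232974]), 'orientation': array([[-0.0010641 , -0.98129108,  0.19252708],
       [-0.99995216,  0.00291617,  0.00933664],
       [-0.0097234 , -0.19250793, -0.98124724]])}
{'time_s': 0.1, 'qpos': array([ 6.32554501e+01,  1.49325561e+01, -7.97988075e+00,  6.71911591e+01,
        5.86048445e-04,  9.00018286e+01]), 'qvel': array([-0.00388572,  0.02209965,  0.20070353,  0.10089181,  0.01390918,
       -0.12190928]), 'joint_torque': array([-4.46870172e-04, -4.06508482e+01,  2.54527259e+01,  1.00851146e-02,
       -5.13113946e-05,  3.85741316e-06]), 'ee_pos': array([0.23596893, 0.46827188, 0.23053279]), 'ee_rot': array([[-8.93007382e-01,  4.50041263e-01, -8.22798672e-04],
       [ 4.50042015e-01,  8.93005931e-01, -1.61005979e-03],
       [ 1.01707523e-05, -1.80808925e-03, -9.99998365e-01]]), 'force': array([ 0.21075133, -0.5570542 , -0.2987736 ]), 'wrist_torque': array([ 0.03243779,  0.00161398, -0.02829333]), 'gripper_force': 0.0, 'grip_width': 1.003830344355794}
```

View pics/side0.png

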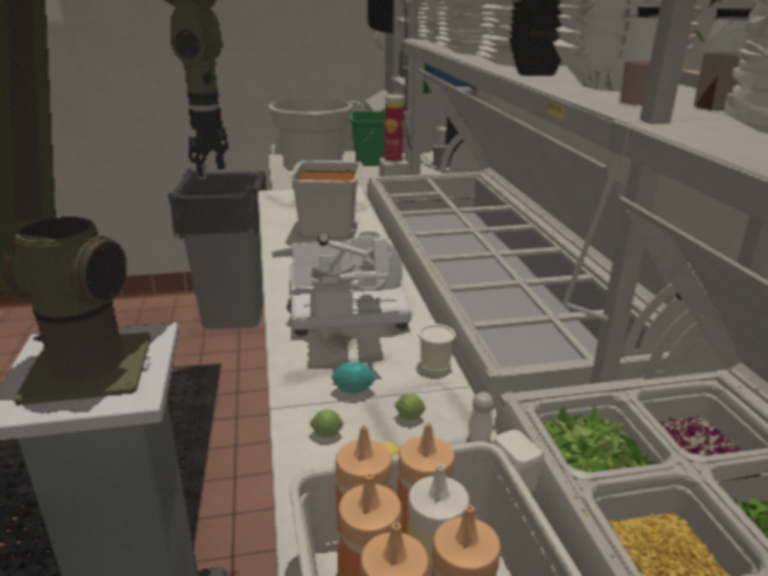

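View pics/top0.png

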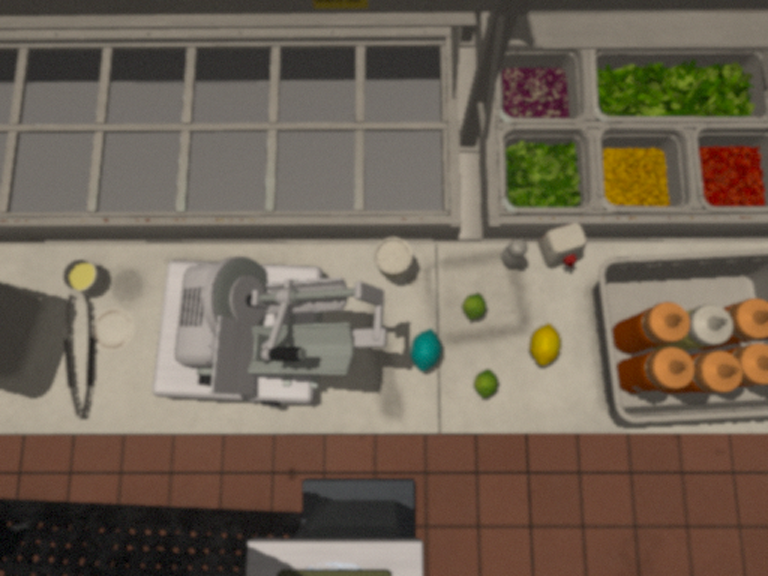

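The top view shows the slicer, with the black grip at about (287,353), the gauge on its left and the upper end on its right. The lemon is at (545,345) and the limes at (474,306) and (486,383). The turquoise decoy is at (427,351) and the cup at (394,258). In the side view, bottles mostly hide the lemon at (388,450), and the grip's end is at (323,238).

```bash
python3 - <<'E'
from station import env
import cv2,numpy as np
t=env.camera("top")[:,:,::-1]; s=env.camera("side")[:,:,::-1]
cv2.imwrite("pics/t1.png",cv2.resize(t[165:277,120:270],None,fx=5.3,fy=5.3,interpolation=cv2.INTER_CUBIC))
cv2.imwrite("pics/s1.png",cv2.resize(s[145:235,185:285],None,fx=6.5,fy=6.5,interpolation=cv2.INTER_CUBIC))
for n,im in(("top",t),("side",s)):
    h=cv2.cvtColor(np.ascontiguousarray(im),cv2.COLOR_BGR2HSV)
    m=cv2.inRange(h,(20,140,90),(33,255,255))
    k,_,st,c=cv2.connectedComponentsWithStats(m)
    for i in range(1,k):
        if st[i,4]>25: print(n,st[i],c[i])
    if n=="top":
        m[:,:330]=0;m[:205]=0
        p=cv2.findNonZero(m).reshape(-1,2); p=p[p[:,0]<390]
        print(cv2.fitEllipse(cv2.convexHull(p)),cv2.minAreaRect(p))
E
```

```text
top [ 402   98   44   39 1587] [423.23188406 117.16320101]
top [354 216  19  28 398] [363.05276382 229.73366834]
((363.0284423828125, 229.620361328125), (18.850446701049805, 26.593101501464844), 6.859991550445557) ((363.0, 229.5), (27.0, 18.0), 90.0)
side [ 408  343   77   41 1485] [442.76430976 362.86734007]
```

View pics/t1.png

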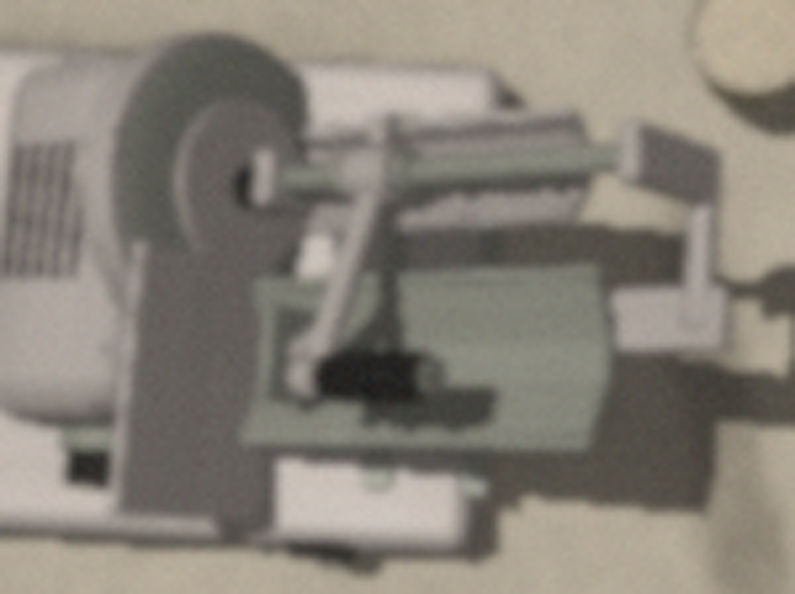

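View pics/s1.png

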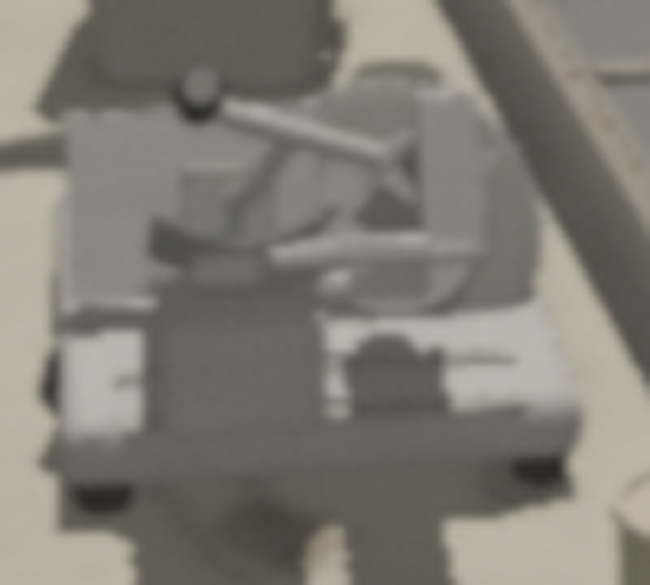

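The crops show the trough corners, the plate corners, and the barrel centred at top crop (367,377) with its near end at side crop (200,88). I'll fit the chute pose to these points.

```bash
cat > h.py <<'E'
from station import env
import numpy as np
from scipy.optimize import least_squares
from scipy.spatial.transform import Rotation as R
C={n:env.calibration(n) for n in("top","side")}
def proj(n,p):
    c=C[n]; q=np.asarray(c["orientation"]).T@(np.asarray(p)-c["position"])
    return np.array([c["fx"]*q[0]/q[2]+c["cx"],c["fy"]*q[1]/q[2]+c["cy"]])
def ray(n,uv,z):
    c=C[n]; d=np.asarray(c["orientation"])@[(uv[0]-c["cx"])/c["fx"],(uv[1]-c["cy"])/c["fy"],1]
    return c["position"]+d*(z-c["position"][2])/d[2]
def tri(ut,us):
    f=lambda p:np.r_[proj("top",p)-ut,proj("side",p)-us]
    r=least_squares(f,[.45,0,.1]); return r.x,r.fun
T=lambda u,v:np.array([u,v])/5.3+[120,165]-.5*(1-1/5.3)
S=lambda u,v:np.array([u,v])/6.5+[185,145]-.5*(1-1/6.5)
def chuteR(yaw): return (R.from_euler("z",yaw)*R.from_euler("x",-30,degrees=True)).as_matrix()
def toW(p,P): return P[:3]+chuteR(P[3])@(np.asarray(P_:=p)/1000)
E
python3 - <<'E'
from h import *
F=[("top",T(600,265),(42,-213,16)),("top",T(590,450),(-42,-213,16)),("top",T(243,443),(-42,0,16)),
("top",T(118,512),(-80,0,88)),("top",T(145,240),(50,0,88)),
("side",S(150,222),(-42,-213,16)),("side",S(337,210),(42,-213,16)),("side",S(65,110),(-80,0,88)),
("top",T(630,150),(85,-253,40))]
H=[("top",T(367,377),0),("side",S(200,88),-31)]
def f(P):
    r=[proj(n,toW(m,P))-uv for n,uv,m in F]
    r+=[proj(n,toW((-15,-252+P[4]*1000+d,75),P))-uv for n,uv,d in H]
    return np.concatenate(r)
r=least_squares(f,[.45,.1,.1,0,.1],loss="soft_l1",x_scale=[.1,.1,.1,.1,.1])
P=r.x;print(P);print(f(P).reshape(-1,2).round(1))
np.save("P.npy",P)
print("handle",toW((-15,-252+P[4]*1000,75),P),"rodpt",toW((85,-215,40),P))
print("lemon",ray("top",(363,229.6),.029), proj("side",ray("top",(363,229.6),.029)))
print("limes",ray("top",(316,204),.022),ray("top",(324,255.5),.022),"cup",ray("top",(263,172),.07))
E
```

```text
[ 0.49024445  0.1427796   0.07570868 -0.04883166  0.11936584]
[[-0.4 -0.3]
 [-0.6 -0.2]
 [-1.5  0.2]
 [ 0.2  0.3]
 [ 0.4 -0.1]
 [ 0.1 -1.2]
 [ 0.8 -0.9]
 [-0.5  1.6]
 [ 3.5  1.1]
 [ 0.1 -0.2]
 [ 0.1  0.9]]
handle [0.47148599 0.06623945 0.20697767] rodpt [ 0.56703075 -0.0273668   0.21784969]
lemon [ 0.50401849 -0.39284812  0.029     ] [253.66253706 307.21409111]
limes [ 0.57891379 -0.26373605  0.022     ] [ 0.43218525 -0.28165755  0.022     ] cup [ 0.66192838 -0.11119578  0.07      ]
```

```bash
python3 -m inch '0 0 -.01 .105;0 0 -.01 .105;0 0 -.01 .105;0 0 -.01 .105;0 0 -.01 .105;0 0 -.01 .105;0 0 -.01 .104' 60; python3 -m inch '-.04 .026 0 0;-.04 .026 0 0;-.04 .026 0 0;-.04 .026 0 0;-.04 .026 0 0;-.04 .026 0 0;-.04 .026 0 0;-.04 .026 0 0;-.04 .026 0 0;-.031 .021 0 0;0 0 0 0;0 0 0 0'
```

```text
time_s: 1.08
ee_pos: [0.2362, 0.4686, 0.3014]
ee_rot: [[0.054, 0.999, -0.0], [0.999, -0.054, -0.001], [-0.001, -0.0, -1.0]]
force: [-0.2, -0.1, -0.2]
grip_width: 0.702
gripper_force: 0.0
time_s: 2.58
ee_pos: [0.4714, 0.066, 0.3011]
ee_rot: [[0.049, 0.999, -0.001], [0.999, -0.049, 0.0], [0.0, -0.001, -1.0]]
force: [-0.3, 0.5, -0.3]
grip_width: 0.706
gripper_force: 0.0
```

```bash
python3 -m inch '-.005 0 .04 0;0 0 .04 0;0 0 .02 0;0 0 .013 0;0 0 0 0' ; python3 -m inch '0 0 0 0;0 0 0 0;0 0 0 0;0 0 0 0;0 0 0 0;0 0 0 0' 0 50
python3 - <<'E'
from h import *
import cv2
t=env.camera("top")[:,:,::-1]; s=env.camera("side")[:,:,::-1]
a=cv2.resize(t[165:277,120:270],(600,448));b=cv2.resize(s[125:235,175:295],(488,448))
cv2.imwrite("pics/g1.png",cv2.resize(np.hstack([a,b]),None,fx=.73,fy=.73))
E
```

```text
time_s: 3.2
ee_pos: [0.4708, 0.0615, 0.1879]
ee_rot: [[0.048, 0.999, -0.001], [0.999, -0.048, -0.0], [-0.0, -0.001, -1.0]]
force: [-0.7, -0.1, -0.0]
grip_width: 0.7
gripper_force: 0.0
time_s: 3.95
ee_pos: [0.4703, 0.0604, 0.1881]
ee_rot: [[0.049, 0.999, -0.002], [0.999, -0.049, -0.001], [-0.001, -0.002, -1.0]]
force: [-5.4, -2.0, 0.4]
grip_width: 0.262
gripper_force: 49.5
```

View pics/g1.png

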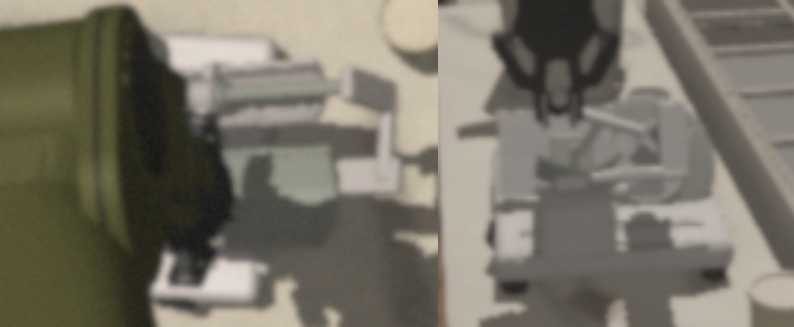

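The pads hold the grip at about 22 mm opening and 50 N. Next I'll pull it up the rod.

```bash
python3 -m inch '-.00866 0 -.005 0;-.0173 0 -.01 0;-.0173 0 -.01 0;-.0173 0 -.01 0;-.0173 0 -.01 0;-.0087 0 -.005 0;0 0 0 0'; python3 -m inch '-.0035 0 -.002 0;-.0035 0 -.002 0;0 0 0 0';python3 -m inch '-.0035 0 -.002 0;0 0 0 0'
```

```text
time_s: 4.92
ee_pos: [0.4662, -0.0274, 0.239]
ee_rot: [[0.051, 0.999, -0.001], [0.999, -0.051, -0.001], [-0.002, -0.001, -1.0]]
force: [-5.7, 0.8, -0.6]
grip_width: 0.259
gripper_force: 50.0
time_s: 5.3
ee_pos: [0.4661, -0.0337, 0.2428]
ee_rot: [[0.05, 0.999, -0.001], [0.999, -0.05, -0.001], [-0.001, -0.001, -1.0]]
force: [-6.0, 1.8, -0.9]
grip_width: 0.258
gripper_force: 49.8
time_s: 5.55
ee_pos: [0.4659, -0.0372, 0.2448]
ee_rot: [[0.05, 0.999, -0.001], [0.999, -0.05, -0.001], [-0.001, -0.001, -1.0]]
force: [-5.8, 2.1, -0.9]
grip_width: 0.263
gripper_force: 49.8
```

```bash
python3 -m inch '-.0026 0 -.0015 0;0 0 0 0';python3 -m inch '-.0026 0 -.0015 0;0 0 0 0';
```

```text
time_s: 5.8
ee_pos: [0.4664, -0.0383, 0.2459]
ee_rot: [[0.049, 0.999, -0.0], [0.999, -0.049, 0.003], [0.003, -0.0, -1.0]]
force: [-3.5, 6.2, -4.4]
grip_width: 0.262
gripper_force: 49.5
time_s: 6.05
ee_pos: [0.467, -0.0393, 0.2469]
ee_rot: [[0.047, 0.999, 0.0], [0.999, -0.047, 0.006], [0.006, 0.0, -1.0]]
force: [-0.4, 10.5, -8.7]
grip_width: 0.259
gripper_force: 49.8
```

```bash
python3 - <<'E'
from h import *
P=np.load("P.npy")
g=np.array([.467,-.0393,.2469+.019]); print("grip in chute", chuteR(P[3]).T@(g-P[:3])*1000)
th=np.arange(0,1.96,.13); x=-100*np.cos(th)+35*np.sin(th); z=100*np.sin(th)+35*np.cos(th)
dx,dz=np.diff(x),np.diff(z)
print(";".join(f"{.5*b/1000:.4f} {a/1000:.4f} {-.866*b/1000:.4f} 0" for a,b in zip(dx,dz)))
E
```

```text
grip in chute [ -14.32902647 -253.57585703   73.21193257]
0.0063 0.0054 -0.0110 0;0.0059 0.0070 -0.0103 0;0.0054 0.0085 -0.0094 0;0.0048 0.0098 -0.0084 0;0.0042 0.0110 -0.0072 0;0.0034 0.0120 -0.0059 0;0.0026 0.0127 -0.0045 0;0.0018 0.0133 -0.0031 0;0.0009 0.0136 -0.0015 0;-0.0000 0.0138 0.0000 0;-0.0009 0.0136 0.0016 0;-0.0018 0.0133 0.0031 0;-0.0026 0.0127 0.0045 0;-0.0034 0.0119 0.0059 0;-0.0042 0.0109 0.0072 0
```

```bash
python3 -m inch '.0063 .0054 -.011 0;.0059 .007 -.0103 0;.0054 .0085 -.0094 0;0 0 0 0'
```

```text
time_s: 6.55
ee_pos: [0.4903, -0.0224, 0.2784]
ee_rot: [[0.047, 0.999, 0.003], [0.999, -0.047, 0.006], [0.006, 0.003, -1.0]]
force: [0.4, 10.1, -8.9]
grip_width: 0.258
gripper_force: 49.6
```

Swinging freely.

```bash
python3 -m inch '.0048 .0098 -.0084 0;.0042 .011 -.0072 0;.0034 .012 -.0059 0;.0026 .0127 -.0045 0;.0018 .0133 -.0031 0;.0009 .0136 -.0015 0;0 .0138 0 0;0 0 0 0'; python3 -m inch '-.0009 .0136 .0016 0;-.0018 .0133 .0031 0;-.0026 .0127 .0045 0;-.0034 .0119 .0059 0;0 0 0 0'
```

```text
time_s: 7.55
ee_pos: [0.5765, -0.0102, 0.3065]
ee_rot: [[0.049, 0.999, -0.002], [0.999, -0.049, 0.004], [0.004, -0.002, -1.0]]
force: [0.0, 7.4, -11.6]
grip_width: 0.256
gripper_force: 50.2
time_s: 8.18
ee_pos: [0.6264, -0.0216, 0.2906]
ee_rot: [[0.05, 0.999, -0.004], [0.999, -0.05, 0.004], [0.004, -0.004, -1.0]]
force: [-2.8, 8.5, -11.0]
grip_width: 0.258
gripper_force: 51.2
```

```bash
python3 -m inch '-.003 .0075 .005 0;.0026 0 .0015 0;0 0 0 0'; python3 -m inch '0 0 0 0;0 0 0 0;0 0 0 0;0 0 0 0' 50;  python3 -m inch '0 0 -.02 0;0 0 -.04 0;0 0 -.03 0;-.05 -.03 0 0;-.05 -.03 0 0;0 0 0 0'
python3 - <<'E'
from h import *
import cv2
t=env.camera("top")[:,:,::-1]; s=env.camera("side")[:,:,::-1]
a=cv2.resize(t[150:277,120:290],(600,448));b=cv2.resize(s[125:235,175:295],(488,448))
cv2.imwrite("pics/g2.png",cv2.resize(np.hstack([a,b]),None,fx=.73,fy=.73))
E
```

```text
time_s: 8.55
ee_pos: [0.6335, -0.0234, 0.2859]
ee_rot: [[0.05, 0.999, -0.002], [0.999, -0.05, 0.001], [0.001, -0.002, -1.0]]
force: [-2.9, 4.6, -9.0]
grip_width: 0.257
gripper_force: 51.1
time_s: 9.05
ee_pos: [0.6342, -0.0236, 0.2878]
ee_rot: [[0.049, 0.999, 0.002], [0.999, -0.049, -0.0], [-0.0, 0.002, -1.0]]
force: [-0.6, 0.3, 0.0]
grip_width: 0.585
gripper_force: 0.0
time_s: 9.8
ee_pos: [0.5669, -0.1231, 0.3782]
ee_rot: [[0.054, 0.999, 0.001], [0.999, -0.054, -0.001], [-0.001, 0.001, -1.0]]
force: [1.8, 0.3, -0.1]
grip_width: 0.586
gripper_force: 0.0
```

View pics/g2.png

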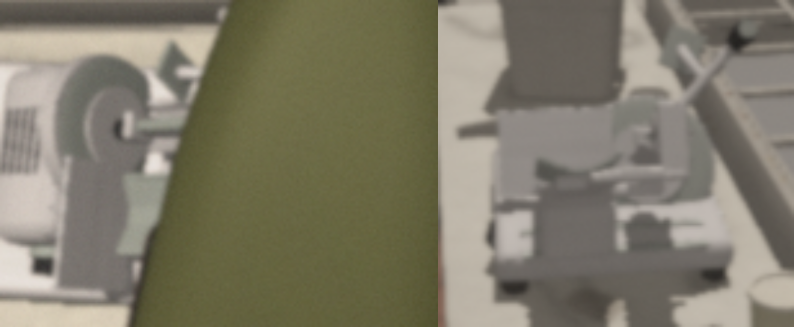

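The end weight is up and leaning outward, with its grip at (738,38) in the side crop. Next is the lemon.

```bash
python3 -m inch '-.0341 -.0062 0 0;-.0341 -.0062 0 0;-.0341 -.0062 0 0;-.0341 -.0062 0 0;-.0341 -.0062 0 0;-.0341 -.0062 0 0;-.0341 -.0062 0 0;-.0341 -.0062 0 0' 85 40; python3 -m inch '0 0 .015 .1044;0 0 .015 .1044;0 0 .015 .1044;0 0 .015 .1044;0 0 .015 .1044;0 0 .015 .1044;0 0 .015 .1044;0 0 .015 .1044;0 0 .015 .1044;0 0 .015 .1044;0 0 0 0'
python3 - <<'E'
from h import *
import cv2
t=env.camera("top")[:,:,::-1]; s=env.camera("side")[:,:,::-1]
a=cv2.resize(t[150:290,270:420],(480,448),interpolation=2);b=cv2.resize(s[225:375,185:335],(448,448),interpolation=2)
cv2.imwrite("pics/l1.png",cv2.resize(np.hstack([a,b]),None,fx=.85,fy=.85))
E
```

```text
time_s: 10.9
ee_pos: [0.5074, -0.3904, 0.3765]
ee_rot: [[0.047, 0.999, 0.0], [0.999, -0.047, 0.0], [0.0, 0.0, -1.0]]
force: [0.3, -0.1, 0.2]
grip_width: 0.992
gripper_force: 0.0
time_s: 12.28
ee_pos: [0.5067, -0.3888, 0.2252]
ee_rot: [[0.993, -0.114, -0.002], [-0.114, -0.993, 0.002], [-0.002, -0.002, -1.0]]
force: [-0.5, 0.3, 0.9]
grip_width: 0.999
gripper_force: 0.0
```

View pics/l1.png

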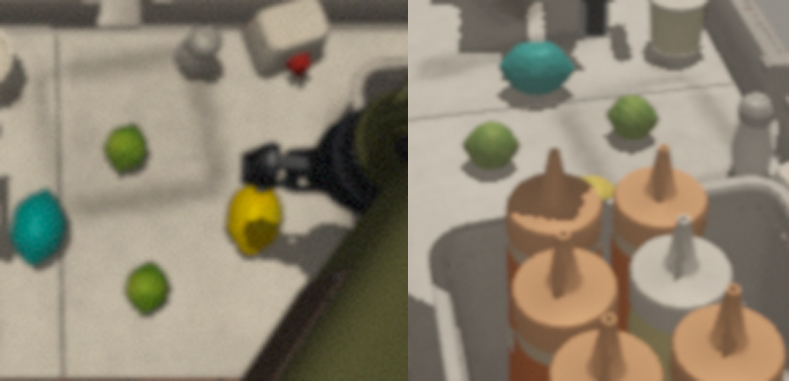

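The lemon is clear of everything, and the open hand lines up with its long axis. The cup, limes and decoy haven't moved.

```bash
python3 -m inch '-.0022 .0043 .05 0;0 0 .05 0;0 0 .05 0;0 0 .03 0;0 0 .02 0;0 0 .013 0;0 0 0 0'; python3 -m inch '0 0 0 0;0 0 0 0;0 0 0 0;0 0 0 0;0 0 0 0' 0 40;  python3 -m inch '0 0 -.02 0;0 0 -.04 0;0 0 -.04 0;0 0 -.04 0;0 0 -.05 0;0 0 -.05 0;0 0 -.04 0;0 0 0 0'
```

```text
time_s: 13.25
ee_pos: [0.5034, -0.3941, 0.0137]
ee_rot: [[0.993, -0.117, -0.001], [-0.117, -0.993, 0.0], [-0.001, -0.0, -1.0]]
force: [-0.1, -0.7, 0.2]
grip_width: 1.001
gripper_force: 0.0
time_s: 13.88
ee_pos: [0.5045, -0.3951, 0.0157]
ee_rot: [[0.993, -0.118, 0.003], [-0.118, -0.993, -0.002], [0.003, 0.002, -1.0]]
force: [-0.3, -0.3, 6.5]
grip_width: 0.629
gripper_force: 42.1
time_s: 14.88
ee_pos: [0.5046, -0.3954, 0.298]
ee_rot: [[0.993, -0.118, 0.006], [-0.118, -0.993, -0.005], [0.006, 0.004, -1.0]]
force: [-0.2, 0.2, -0.5]
grip_width: 0.628
gripper_force: 42.2
```

```bash
python3 -m inch '0 0 0 -.1044;0 0 0 -.1044;0 0 0 -.1044;0 0 0 -.1044;0 0 0 -.1044;0 0 0 -.1044;0 0 0 -.1044;0 0 0 -.1044;0 0 0 -.1044;0 0 0 -.1044;0 0 0 0'
python3 - <<'E'
from h import *
import cv2
P=np.load("P.npy"); o=env.get_obs(); p=o["ee_pos"];Rm=o["ee_rot"]
print(p,Rm.round(3).tolist())
for c in[(0,-46,34),(0,-46,30)]:
    w=toW(c,P); t=w-[0,0,.013]; print(c,w.round(4),"tcp",t.round(4),"d tool",(Rm.T@(t-p)).round(4))
t=env.camera("top")[:,:,::-1]; s=env.camera("side")[:,:,::-1]
print(proj("side",p),proj("top",p))
u,v=proj("side",p).astype(int)
a=cv2.resize(t[160:280,120:300],(600,400),interpolation=2);b=cv2.resize(s[v-60:v+40,u-50:u+50],(400,400),interpolation=2)
cv2.imwrite("pics/l2.png",cv2.resize(np.hstack([a,b]),None,fx=.79,fy=.79))
E
```

```text
time_s: 16.25
ee_pos: [0.5027, -0.3938, 0.2921]
ee_rot: [[0.051, 0.999, -0.003], [0.999, -0.051, 0.002], [0.002, -0.003, -1.0]]
force: [-0.3, 0.2, -1.8]
grip_width: 0.63
gripper_force: 42.2
[ 0.50265767 -0.39375554  0.29211506] [[0.051, 0.999, -0.003], [0.999, -0.051, 0.002], [0.002, -0.003, -1.0]]
(0, -46, 34) [0.4891 0.12   0.1282] tcp [0.4891 0.12   0.1152] d tool [ 0.512  -0.0392  0.178 ]
(0, -46, 30) [0.489  0.118  0.1247] tcp [0.489  0.118  0.1117] d tool [ 0.51   -0.0392  0.1815]
[254.02281614 205.51592991] [395.01320284 216.94577282]
```

View pics/l2.png

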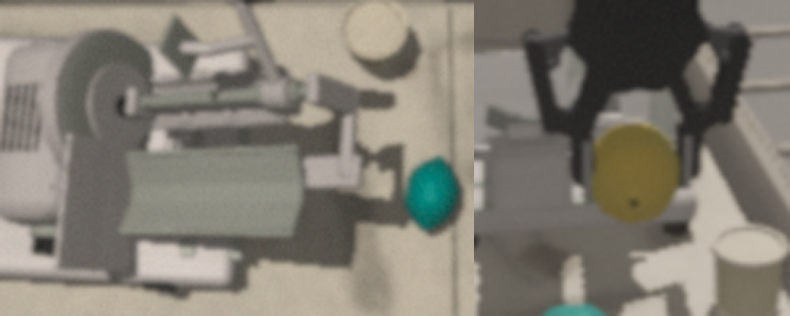

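The lemon hangs level in the pads, with its centre about 13 mm above the TCP. The weight stays up and clear, and the trough is empty.

```bash
python3 -m inch '.03 -.003 0 0;.05 -.004 0 0;.05 -.004 0 0;.05 -.004 0 0;.05 -.004 0 0;.05 -.004 0 0;.05 -.004 0 0;.05 -.004 0 0;.05 -.004 0 0;.05 -.004 0 0;.03 0 0 0;0 0 0 0'; python3 - <<'E'
from h import *
P=np.load("P.npy"); o=env.get_obs(); p=o["ee_pos"];Rm=o["ee_rot"]
for c in[(0,-45,50),(0,-45,34)]:
    t=toW(c,P)-[0,0,.013]; print(c,t.round(4),"d tool",(Rm.T@(t-p)).round(4))
print(p)
E
```

```text
time_s: 17.85
ee_pos: [0.4891, 0.1188, 0.2936]
ee_rot: [[0.047, 0.999, -0.0], [0.999, -0.047, 0.0], [0.0, -0.0, -1.0]]
force: [-0.1, -0.9, -1.6]
grip_width: 0.629
gripper_force: 42.2
(0, -45, 50) [0.4896 0.1288 0.1285] d tool [0.01   0.     0.1651]
(0, -45, 34) [0.4892 0.1208 0.1147] d tool [0.002  0.     0.1789]
[0.48911542 0.1187919  0.2935904 ]
```

```bash
python3 -m inch '.002 0 .05 0;0 0 .05 0;0 0 .04 0;0 0 .02 0;0 0 .01 0;0 0 0 0'; python3 -m inch '0 0 .005 0;0 0 0 0';  python3 -m inch '0 0 .004 0;0 0 0 0'
```

```text
time_s: 18.6
ee_pos: [0.4893, 0.1184, 0.1238]
ee_rot: [[0.05, 0.999, -0.001], [0.999, -0.05, -0.0], [-0.0, -0.001, -1.0]]
force: [-0.7, -0.7, -0.1]
grip_width: 0.633
gripper_force: 42.2
time_s: 18.85
ee_pos: [0.4909, 0.1194, 0.1203]
ee_rot: [[0.049, 0.999, 0.003], [0.999, -0.049, 0.001], [0.001, 0.003, -1.0]]
force: [0.8, -0.3, 2.8]
grip_width: 0.629
gripper_force: 42.6
time_s: 19.1
ee_pos: [0.4921, 0.1214, 0.1174]
ee_rot: [[0.048, 0.999, 0.006], [0.999, -0.048, 0.005], [0.005, 0.006, -1.0]]
force: [0.1, 4.9, 7.8]
grip_width: 0.627
gripper_force: 39.9
```

```bash
python3 -m inch '0 0 0 0;0 0 .002 0;0 0 0 0' 0 20; python3 -m inch '0 0 .002 0;0 0 0 0'; python3 -m inch '0 0 0 0;0 0 0 0;0 0 0 0;0 0 0 0' 66; python3 - <<'E'
from h import *
import cv2
s=env.camera("side")[:,:,::-1];t=env.camera("top")[:,:,::-1]
b=cv2.resize(s[110:220,170:290],(480,440),interpolation=2)
a=cv2.resize(t[180:270,120:220],(480,440),interpolation=2)
cv2.imwrite("pics/p1.png",cv2.resize(np.hstack([a,b]),None,fx=.83,fy=.83))
E
```

```text
time_s: 19.48
ee_pos: [0.4929, 0.1221, 0.1159]
ee_rot: [[0.048, 0.999, 0.007], [0.999, -0.048, 0.006], [0.007, 0.007, -1.0]]
force: [0.7, 6.9, 9.3]
grip_width: 0.628
gripper_force: 33.9
time_s: 19.73
ee_pos: [0.4934, 0.1229, 0.1143]
ee_rot: [[0.047, 0.999, 0.008], [0.999, -0.047, 0.008], [0.009, 0.008, -1.0]]
force: [1.8, 7.9, 10.3]
grip_width: 0.627
gripper_force: 29.4
time_s: 20.23
ee_pos: [0.4891, 0.1187, 0.1107]
ee_rot: [[0.049, 0.999, -0.001], [0.999, -0.049, -0.0], [-0.0, -0.001, -1.0]]
force: [0.8, -0.6, -0.1]
grip_width: 0.773
gripper_force: 0.0
```

View pics/p1.png

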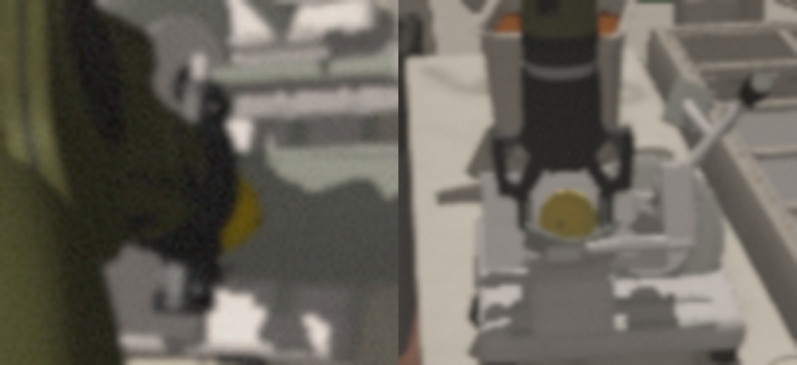

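The lemon lies in the trough, near end at side (567,213), and the hand is open. I'll lift, and check the lemon and raised grip by numbers.

```bash
python3 -m inch '0 0 -.02 0;0 0 -.05 0;0 0 -.06 0;0 0 -.06 0;0 0 -.06 0;-.03 0 -.04 0;-.05 .05 0 0;-.056 .05 0 0;0 .05 0 0;0 .01 0 0;0 0 0 0' 60; python3 - <<'E'
from h import *
import cv2
P=np.load("P.npy"); o=env.get_obs(); p=o["ee_pos"];Rm=o["ee_rot"];print(p)
for n in("side","top"):
    h=cv2.cvtColor(env.camera(n),cv2.COLOR_RGB2HSV); m=cv2.inRange(h,(20,120,60),(35,255,255))
    k,_,st,c=cv2.connectedComponentsWithStats(m)
    for i in range(1,k):
        if st[i,4]>40: print(n,st[i],c[i].round(1))
    print("pred lemon",proj(n,toW((0,-45,31),P)).round(1),proj(n,toW((0,-4,31),P)).round(1),proj(n,toW((0,-87,31),P)).round(1))
ct=np.array([.642,-.0245,.2985]); a=chuteR(P[3])[:,1]
print("grip end side",proj("side",ct-a*.026),"seen 276.6 137.7")
print("d",(Rm.T@(ct-[0,0,.019]-p)).round(4))
E
```

```text
time_s: 21.7
ee_pos: [0.6299, -0.0092, 0.3995]
ee_rot: [[0.05, 0.999, -0.002], [0.999, -0.05, -0.0], [-0.0, -0.002, -1.0]]
force: [-0.8, -0.1, 0.0]
grip_width: 0.704
gripper_force: 0.0
[ 0.62993711 -0.00917107  0.39947443]
side [365  69  10   9  56] [369.7  73. ]
side [214 168  14  12 143] [220.5 173.8]
side [ 408  343   78   41 1561] [442.7 362.8]
pred lemon [219.6 177.4] [219.1 178.6] [220.2 176.1]
top [210   0  35   6 200] [226.6   2.4]
top [ 402   98   44   40 1586] [423.3 117.2]
top [ 47 176  14  15 149] [ 53.3 182.9]
top [445 223  17  10  69] [455.7 228.3]
pred lemon [174.3 231.7] [162.5 231.9] [186.8 231.5]
grip end side [279.32406187 136.65878801] seen 276.6 137.7
d [-0.0147  0.0131  0.1199]
```

```bash
python3 -m inch '-.0147 .0115 .03 0;0 0 .04 0;0 0 .03 0;0 0 .018 0;0 0 0 0'; python3 -m inch '0 0 0 0;0 0 0 0;0 0 0 0;0 0 0 0;0 0 0 0;0 0 0 0' 0 50
```

```text
time_s: 22.42
ee_pos: [0.638, -0.0236, 0.2824]
ee_rot: [[0.048, 0.999, -0.003], [0.999, -0.048, 0.0], [-0.0, -0.003, -1.0]]
force: [-0.6, 0.0, 0.2]
grip_width: 0.698
gripper_force: 0.0
time_s: 23.18
ee_pos: [0.6411, -0.024, 0.2842]
ee_rot: [[0.049, 0.999, 0.003], [0.999, -0.049, 0.0], [0.0, 0.003, -1.0]]
force: [1.4, 0.3, 6.1]
grip_width: 0.26
gripper_force: 49.2
```

```bash
python3 -m inch '-.0035 0 -.002 0;-.0026 0 -.0015 0;0 0 0 0';python3 -m inch '-.0017 0 -.001 0;0 0 0 0'; python3 - <<'E'
from h import *
P=np.load("P.npy"); p=env.get_obs()["ee_pos"]+[0,0,.019]
c=chuteR(P[3]).T@(p-P[:3])*1000; print(c)
# start grip was (-14.3,-253.6,73.2); rod at +100,-35 from there
r=c[[0,2]]-[85.7,38.2]; print(r,np.hypot(*r)); 
th0=np.arctan2(35,100); th=np.arctan2(r[1],-r[0]) - th0; print("theta",th)
t=np.linspace(th,0.0,16); ang=t+th0; R_=106
dx,dz=np.diff(-R_*np.cos(ang)),np.diff(R_*np.sin(ang))
print(";".join(f"{.5*b/1000:.4f} {a/1000:.4f} {-.866*b/1000:.4f} 0" for a,b in zip(dx,dz)))
E
```

```text
time_s: 23.55
ee_pos: [0.6404, -0.0294, 0.2868]
ee_rot: [[0.049, 0.999, 0.002], [0.999, -0.049, 0.002], [0.002, 0.002, -1.0]]
force: [3.4, 4.3, 2.0]
grip_width: 0.254
gripper_force: 49.0
time_s: 23.8
ee_pos: [0.64, -0.0302, 0.2871]
ee_rot: [[0.049, 0.999, 0.0], [0.999, -0.049, 0.004], [0.004, 0.0, -1.0]]
force: [3.5, 7.1, 1.5]
grip_width: 0.257
gripper_force: 49.0
[ 158.03963816 -258.50594812  116.82569907]
[72.33963816 78.62569907] 106.84111475709436
theta 1.9779046097206185
0.0044 -0.0109 -0.0076 0;0.0036 -0.0119 -0.0063 0;0.0028 -0.0128 -0.0049 0;0.0019 -0.0134 -0.0034 0;0.0010 -0.0138 -0.0018 0;0.0001 -0.0140 -0.0002 0;-0.0008 -0.0139 0.0014 0;-0.0017 -0.0135 0.0029 0;-0.0026 -0.0130 0.0045 0;-0.0034 -0.0122 0.0059 0;-0.0042 -0.0112 0.0072 0;-0.0049 -0.0100 0.0084 0;-0.0055 -0.0086 0.0095 0;-0.0060 -0.0071 0.0104 0;-0.0064 -0.0055 0.0111 0
```

```bash
python3 -m inch '-.0017 0 -.001 0;0 0 0 0;.0044 -.0109 -.0076 0;.0036 -.0119 -.0063 0;.0028 -.0128 -.0049 0;.0019 -.0134 -.0034 0;.001 -.0138 -.0018 0;.0001 -.014 -.0002 0;0 0 0 0';python3 -m inch '-.0008 -.0139 .0014 0;-.0017 -.0135 .0029 0;-.0026 -.013 .0045 0;-.0034 -.0122 .0059 0;-.0042 -.0112 .0072 0;-.0049 -.01 .0084 0;0 0 0 0'
```

```text
time_s: 24.92
ee_pos: [0.5616, -0.0128, 0.3132]
ee_rot: [[0.047, 0.999, -0.002], [0.999, -0.047, 0.007], [0.007, -0.002, -1.0]]
force: [-1.3, 10.0, 5.4]
grip_width: 0.256
gripper_force: 50.1
time_s: 25.8
ee_pos: [0.484, -0.0282, 0.2794]
ee_rot: [[0.048, 0.999, -0.011], [0.999, -0.048, 0.005], [0.004, -0.011, -1.0]]
force: [-3.7, 8.3, -4.2]
grip_width: 0.253
gripper_force: 50.4
```

```bash
python3 -m inch '-.0055 -.0086 .0095 0;-.006 -.0071 .0104 0;0 0 0 0';python3 -m inch '-.0045 -.0039 .0078 0;0 0 0 0'; python3 - <<'E'
from h import *
P=np.load("P.npy"); p=env.get_obs()["ee_pos"]+[0,0,.019]
c=chuteR(P[3]).T@(p-P[:3])*1000; print(c); r=c[[0,2]]-[85.7,38.2]
print(r,np.arctan2(r[1],-r[0])-np.arctan2(35,100))
E
```

```text
time_s: 26.18
ee_pos: [0.4693, -0.039, 0.2592]
ee_rot: [[0.048, 0.999, -0.008], [0.999, -0.048, 0.005], [0.004, -0.008, -1.0]]
force: [0.5, 7.3, -6.8]
grip_width: 0.256
gripper_force: 50.5
time_s: 26.42
ee_pos: [0.4659, -0.0429, 0.2521]
ee_rot: [[0.048, 0.999, -0.007], [0.999, -0.047, 0.005], [0.005, -0.007, -1.0]]
force: [0.8, 7.9, -4.9]
grip_width: 0.256
gripper_force: 50.7
[ -15.25433856 -259.32165469   75.84614782]
[-100.95433856   37.64614782] 0.020255876323407973
```

```bash
python3 -m inch '-.0008 -.0006 .0013 0;.0035 0 .002 0;0 0 0 0';python3 -m inch '.0035 0 .002 0;.0043 0 .0025 0;0 0 0 0';python3 -m inch '.0087 0 .005 0;.013 0 .0075 0;0 0 0 0'
```

```text
time_s: 26.8
ee_pos: [0.4653, -0.0415, 0.2502]
ee_rot: [[0.048, 0.999, -0.006], [0.999, -0.048, 0.002], [0.001, -0.006, -1.0]]
force: [-2.7, 3.7, 1.2]
grip_width: 0.258
gripper_force: 50.9
time_s: 27.18
ee_pos: [0.4657, -0.0339, 0.2459]
ee_rot: [[0.048, 0.999, -0.006], [0.999, -0.048, 0.001], [0.001, -0.006, -1.0]]
force: [-2.6, 4.5, 1.0]
grip_width: 0.255
gripper_force: 50.9
time_s: 27.55
ee_pos: [0.4668, -0.0118, 0.233]
ee_rot: [[0.048, 0.999, -0.006], [0.999, -0.048, 0.001], [0.001, -0.006, -1.0]]
force: [-4.3, 4.4, 1.4]
grip_width: 0.261
gripper_force: 50.9
```

```bash
python3 -m inch '.0087 0 .005 0;.0043 0 .0025 0;0 0 0 0';for i in 1 2; do :; done; python3 -m inch '.0043 0 .0025 0;0 0 0 0';python3 -m inch '.0043 0 .0025 0;0 0 0 0';python3 -m inch '.0043 0 .0025 0;0 0 0 0'
```

```text
time_s: 27.92
ee_pos: [0.4675, 0.0008, 0.2258]
ee_rot: [[0.048, 0.999, -0.006], [0.999, -0.048, 0.001], [0.001, -0.006, -1.0]]
force: [-3.2, 3.8, 1.0]
grip_width: 0.253
gripper_force: 50.9
time_s: 28.18
ee_pos: [0.4676, 0.005, 0.2234]
ee_rot: [[0.048, 0.999, -0.006], [0.999, -0.048, 0.001], [0.001, -0.006, -1.0]]
force: [-4.2, 4.5, 1.8]
grip_width: 0.256
gripper_force: 50.9
time_s: 28.42
ee_pos: [0.4678, 0.0093, 0.2209]
ee_rot: [[0.048, 0.999, -0.006], [0.999, -0.048, 0.001], [0.001, -0.006, -1.0]]
force: [-3.9, 3.5, 1.6]
grip_width: 0.257
gripper_force: 50.9
time_s: 28.68
ee_pos: [0.4681, 0.0135, 0.2184]
ee_rot: [[0.048, 0.999, -0.005], [0.999, -0.048, 0.001], [0.001, -0.006, -1.0]]
force: [-3.8, 3.6, 1.6]
grip_width: 0.262
gripper_force: 50.9
```

```bash
python3 -m inch '.0026 0 .0015 0;0 0 0 0'|grep -E 'ee_pos|^force';python3 -m inch '.0026 0 .0015 0;0 0 0 0'|grep -E 'ee_pos|^force';python3 -m inch '.0026 0 .0015 0;0 0 0 0'|grep -E 'ee_pos|^force'
```

```text
ee_pos: [0.4682, 0.016, 0.2169]
force: [-3.6, 3.3, 2.3]
ee_pos: [0.4683, 0.0186, 0.2155]
force: [-4.3, 4.2, 2.3]
ee_pos: [0.4684, 0.0212, 0.2139]
force: [-4.3, 2.9, 1.4]
```

```bash
python3 -m inch '.0026 0 .0015 0;0 0 0 0'|grep -E 'ee_pos|^force';python3 -m inch '.0026 0 .0015 0;0 0 0 0'|grep -E 'ee_pos|^force'
python3 - <<'E'
from h import *
import cv2
P=np.load("P.npy")
im=env.camera("side"); h=cv2.cvtColor(im,cv2.COLOR_RGB2HSV); m=cv2.inRange(h,(20,120,60),(35,255,255))
k,_,st,c=cv2.connectedComponentsWithStats(m)
print([(st[i].tolist(),c[i].round(1).tolist()) for i in range(1,k) if st[i,4]>10])
t=env.camera("top"); s=im
a=cv2.resize(t[180:270,120:220],(480,440),interpolation=2);b=cv2.resize(s[125:205,190:280],(495,440),interpolation=2)
cv2.imwrite("pics/c1.png",cv2.resize(np.hstack([a,b])[:,:,::-1],None,fx=.8,fy=.8))
h=cv2.cvtColor(t,cv2.COLOR_RGB2HSV); m=cv2.inRange(h[180:270,100:230],(20,110,40),(35,255,255))
k,_,st,c=cv2.connectedComponentsWithStats(m)
print([(st[i].tolist(),c[i].round(1).tolist()) for i in range(1,k) if st[i,4]>5])
E
```

```text
ee_pos: [0.4685, 0.0238, 0.2124]
force: [-3.7, 4.2, 1.3]
ee_pos: [0.4687, 0.0264, 0.211]
force: [-4.5, 3.9, 2.0]
[([258, 69, 11, 2, 19], [262.8, 69.4]), ([365, 69, 10, 9, 56], [369.8, 73.0]), ([408, 343, 78, 41, 1540], [442.7, 362.7])]
[([52, 50, 4, 5, 6], [53.8, 52.2]), ([40, 52, 7, 6, 11], [42.8, 54.8]), ([63, 54, 4, 4, 6], [64.5, 55.7]), ([56, 59, 6, 10, 20], [58.8, 63.0]), ([70, 62, 6, 7, 12], [72.6, 64.5]), ([40, 64, 2, 5, 6], [40.5, 66.3]), ([48, 65, 5, 3, 6], [50.0, 66.2]), ([45, 67, 6, 8, 10], [47.3, 70.8]), ([70, 73, 4, 6, 8], [71.4, 75.5]), ([54, 79, 3, 4, 6], [55.0, 80.5]), ([69, 81, 3, 4, 6], [70.0, 82.3]), ([55, 82, 5, 5, 8], [57.0, 84.0])]
```

```bash
for i in 1; do python3 -m inch '.0026 0 .0015 0;0 0 0 0'|grep -E 'ee_pos|^force';done;python3 -m inch '.0026 0 .0015 0;0 0 0 0'|grep -E 'ee_pos|^force'; python3 -m inch '.0026 0 .0015 0;0 0 0 0'|grep -E 'ee_pos|^force'
```

```text
ee_pos: [0.4688, 0.0281, 0.2099]
force: [-5.6, 0.4, 4.4]
ee_pos: [0.4689, 0.0289, 0.2094]
force: [-8.1, -4.3, 10.2]
ee_pos: [0.469, 0.0296, 0.2092]
force: [-10.0, -10.2, 18.9]
```

View pics/c1.png

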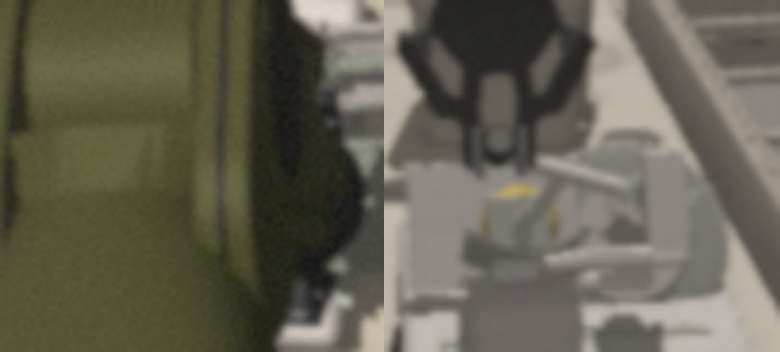

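The plate now bears on the lemon, with yellow showing evenly on both sides of the plate at (485,220) and (553,220). I'll ease off the push and release.

```bash
python3 -m inch '-.0026 0 -.0015 0;-.0013 0 -.0008 0;0 0 0 0'|grep -E 'ee_pos|^force'; python3 -m inch '0 0 0 0;0 0 0 0' - 20|grep -E 'ee_pos|^force'
```

```text
ee_pos: [0.4688, 0.0286, 0.2096]
force: [-5.5, -0.1, 7.0]
ee_pos: [0.4688, 0.0286, 0.2096]
force: [-6.6, -1.3, 6.8]
```

```bash
cat > y.py <<'E'
from h import *
import cv2
P=np.load("P.npy")
im=env.camera("side"); h=cv2.cvtColor(im,cv2.COLOR_RGB2HSV)[140:195,195:245]
m=cv2.inRange(h,(20,90,50),(35,255,255)); ys,xs=np.nonzero(m)
print("yellow",len(xs),xs.min()+195,xs.max()+195,ys.min()+140,ys.max()+140,(xs.mean()+195).round(2),(ys.mean()+140).round(2))
d=cv2.inRange(h,(0,0,0),(180,255,55)); print("dark",d.sum()//255)
for s in(75,82,90):
    print(s,[proj("side",toW((x,-162+s-3,52),P)).round(1).tolist() for x in(-23,23)],"grip end",proj("side",toW((-15,-252+s-31,75),P)).round(1))
for r in m[:, 8:45]: print("".join(".#"[v>0] for v in r))
E
python3 -m inch '0 0 0 0;0 0 0 0;0 0 0 0;0 0 0 0' 50|grep -E 'ee_pos|^force|width'; python3 y.py
```

```text
ee_pos: [0.4717, 0.0299, 0.2096]
force: [-0.5, -0.5, 0.3]
grip_width: 0.583
yellow 11 217 223 167 168 220.18 167.64
dark 205
75 [[212.6, 169.7], [227.2, 169.0]] grip end [216.  156.7]
82 [[212.5, 170.0], [227.0, 169.3]] grip end [215.9 157.1]
90 [[212.4, 170.3], [226.9, 169.6]] grip end [215.8 157.5]Traceback (most recent call last):
  File "y.py", line 10, in <module>
    for r in m[:, 8:45]: print("".join(".#"[v>0] for v in r))
                               ~~~~~~~^^^^^^^^^^^^^^^^^^^^^^
  File "y.py", line 10, in <genexpr>
    for r in m[:, 8:45]: print("".join(".#"[v>0] for v in r))
                                       ~~~~^^^^^
TypeError: string indices must be integers, not 'numpy.bool'
```

```bash
sed -i 's/\[v>0\]/[int(v>0)]/' y.py; python3 -m inch '0 0 -.015 0;0 0 -.04 0;0 0 -.05 0;0 0 -.05 0;-.06 0 0 0;-.06 0 0 0;-.06 0 0 0;-.06 0 0 0;-.06 0 0 0;-.06 -.05 0 0;0 0 0 0'|grep -E 'ee_pos|^force'; python3 y.py|head -2; python3 - <<'E'
from h import *
import cv2
P=np.load("P.npy")
t=env.camera("top"); g=t[195:245,140:215]; h=cv2.cvtColor(g,cv2.COLOR_RGB2HSV)
m=cv2.inRange(h,(20,90,50),(35,255,255)); d=cv2.inRange(h,(0,0,0),(180,255,45))
for a,b in zip(m,d): print("".join("y" if i else "#" if j else "." for i,j in zip(a,b)))
for s in(75,82,90): print(s,"grip centre",proj("top",toW((-15,-252+s,75),P))-[140,195])
print("seen at start",T(367,377)-[140,195],"model 112",proj("top",toW((-15,-140,75),P))-[140,195])
for q in((0,0,30),(0,-75,30),(0,-83,30),(29,-41,30),(-29,-41,30)):print(q,proj("top",toW(q,P))-[140,195])
E
```

```text
ee_pos: [0.4122, -0.3187, 0.3644]
force: [-0.3, 0.9, 0.8]
yellow 11 217 223 167 168 220.18 167.64
dark 49
...........................................................................
...........................................................................
...........................................................................
...........................................................................
...........................................................................
...........................................................................
...........................................................................
...........................................................................
...........................................................................
...........................................................................
...........................................................................
...........................................................................
...........................................................................
......
[... 2500 characters left out ...]
.
............................yyyyyyyyyy.....................................
................................yy.........................................
...........................................................................
...........................................................................
75 grip centre [63.77321479 40.39594813]
82 grip centre [61.38247647 40.41604282]
90 grip centre [58.672993   40.43881663]
seen at start [48.83962264 40.72641509] model 112 [51.34470481 40.50041254]
(0, 0, 30) [21.69712563 36.96468012]
(0, -75, 30) [43.42255896 36.63766301]
(0, -83, 30) [45.83818676 36.60130232]
(29, -41, 30) [34.3535648  25.68749243]
(-29, -41, 30) [32.37912898 48.01295526]
```

The lemon lies lengthwise between gauge and plate and hasn't moved since release. The hand is clear, so I'll hand in.

```bash
python3 y.py|head -1; python3 -c "
from station import env
print(env.finish_job())"
```

```text
yellow 11 217 223 167 168 220.18 167.64
the job is handed in; nothing more can be done
None
```

I loaded the slicer and handed the job in after about 30 s: the lemon lies lengthwise in the trough, turned slightly, with the end weight's plate bearing on it and pressing it against the gauge plate; I kept clear of the limes and the cup; no verdict came back.

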